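# Latch the bracket and counter-hold its hidden bolt head

## Robot

A 7-joint arm with a two-finger parallel gripper is mounted at the origin on a cart in front of the work surface, level with it; the furniture and walls round the work are solid. World frame = base frame: x ahead of the robot, y to its left, z up, the work surface at z = 0. Lengths are in m, angles in rad, forces in N, time in s.
With the tool pointing down it reaches from about 0.425 to 0.875 m from the base axis. Payload 4.7 kg.
Tool frame: the origin (TCP) lies on the centre line of the jaws, within the pads' length; the fingertips stand 19 mm ahead of it and the grasp point (between the pads) is the TCP; x points along the fingers, z is the direction in which the jaws open and shut, and the axes are right-handed (so a half turn about x gives the same grasp; the last joint's range is limited). The gripper opens to 87 mm and grips with 3 to 60 N. Pads are 19 mm wide; open, the fingers measure 117 mm over their backs; the gripper's body (75 mm by 190 mm) begins 51 mm behind the grasp point.
Start: joints at [-1.187, 0.321, -0.07, 1.45, 0.023, 1.371, -0.057], TCP at [0.235, 0.606, 0.215] pointing down, gripper open.
Joint ranges: [-2.86, 2.86], [-0.3, 2.09], [-1.38, 1.24], [0.06, 2.45], [-1.56, 4.7], [0.09, 2.05], [-2.69, 2.69]. Speed limits (rad/s): [2.57, 2.57, 3.14, 3.14, 3.14, 3.14, 3.14].

## Interface

Orientations are given as a rotation vector (axis times angle).
In Python, from bench import get_state, get_image, camera_info, close_job gives the robot as it stands.
- The arm moves only by the tool jog_arm, never from a script. Its argument "targets" is a list of rows, each a list of 7 numbers: the turn, a rotation vector about the tool's x, y, z in degrees, then the shift along the tool's x, y, z in cm, then the finger opening in cm, from 0 to 8.7. In form: [[wx, wy, wz, tx, ty, tz, jaw], ...]. A call has 1 to 10 rows; each row shifts and turns the commanded pose from where the row before left it, along the tool's axes as they then stand; what a row does not reach is not made up. A row lasts 1/8 s, in which the tool goes at most 62.5 mm and 10.7 degrees, less where a joint would pass 70% of its speed; a pose out of reach is approached as far as the arm can. A call is refused whole if a number of a shift passes 6.25 or a number of a turn 10.7, either way. A call with a gripper value outside its range is refused whole. The fingers move at their own pace and stop on an object; "squeeze" is the grip in N (left out, the last holds). Time passes only in rows, so rows that do not move let the fingers close. It gives the time, the measured TCP pose, the force and the opening at its end, in the units of the state.
- get_state(): the state, without advancing time (a new reading comes with each control period).
- get_image(name): name is "side" or "top" or "wrist"; returns (picture, depth): 420x560x3 uint8, red, green, blue; 420x560 float32, m along the optical axis (not along the pixel's ray), 0 where there is no reading.
- camera_info(name): a dict with "intrinsics" (3x3 intrinsics, pixels), "k1" (the pictures are not rectified: a ray, as slopes to the right and down, at radius r is drawn at 1 + k1 r^2 times it, then the intrinsics apply), "world_from_camera" (4x4, takes a point from camera to world coordinates); the wrist camera has in their place "mount" (4x4, takes a point from camera to tool coordinates, whose origin is the TCP and whose axes are the tool frame's). Camera axes: x right, y up, looking along -z (the intrinsics and any distortion apply to the point x, -y, -z); pixel columns grow to the right and rows downward; lengths in m; the calibration is good to about 2 mm. A picture is of the moment at which its call begins: read the wrist's pose just before it. camera_info takes no time and is no camera call.
- close_job(): hands the job in, once; it reports no verdict.
The state is a dict: "time": time; "joint_positions": joint angles; "qd": joint speeds; "joint_torque": joint torques, N m; "position": TCP position; "tool_rot": TCP orientation; "ft_force": force on the tool from outside, world axes, zero at the start; "torque": the same for the moment, N m; "grip_width": opening from 0.0 (shut) to 1.0 (fully open).
Only numpy, scipy, OpenCV 4.12 (cv2) and the standard library are available. Lean on these libraries where they do the work, as an engineer would, in place of code of your own. Each camera call takes 0.05 s, during which the arm holds its last target.

## Task

Swing the standing hook down until it lies in its catch on the bracket, then reach down into the gap behind the bracket and take the hex head of the bolt between the fingers. Turn it until the spanner at the front has come up off its rest pin and is level, and keep holding the head so that the bolt cannot turn back: finish while still gripping it, with nothing else touching the spanner and the beaker, vial and tape roll left where they are.

Things in the scene. Friction and masses are not known exactly. Their poses are not given: they have to be found in the camera images.
- fixture: Fixture fixed to the worktop: grey base plate (x -45..85, y -75..105, 12 high, mm) with two upright aluminium plates, 8 thick, across x: the bracket in front, the backing plate behind it. Origin on the worktop under the bolt, below the bracket's rear face. x points away from the robot along the bolt (up to 20 degrees off world x), y left along the plates, z up.
- bracket_top (a point): Middle of the bracket's top edge, on its rear face: fixture (0, 0, 110) mm. The bracket fills x -8..0, y -65..95; its top is at z 92, but its middle (y -40..40) rises to 110. The spanner's rest pin sticks out of its front at y -45, z 67, to x -32.
- backing_top (a point): Top edge of the backing plate, on its front face: fixture (48, 0, 92) mm. The plate fills x 48..56, y -65..95, up to z 92. The gap between bracket and backing plate, x 0..48, is open above and at both ends.
- catch (a point): The catch on the bracket: fixture (-4, 75, 92) mm, the floor between two small cheeks 11 mm apart and 8 mm high, into which the hook's bar comes down.
- hook (a joint): Hook angle, rad: 0 = closed (bar level, in the catch), grows as it stands up; starts at 0.7 to 1.3, ends at 1.4. Steel bar 8 high, 10 wide, 89 mm long, hinged at hook_hinge about the fixture's y; closed, it runs to -x of the fixture over gap and bracket to a tab beyond the bracket. It stays at any angle; about 0.5 N at the tab swings it, pushed on its upper side.
- hook_tab (a point): Middle of the top face of the hook's end tab (20 x 16 mm), where it is pushed: 79 mm from the hinge along the bar and 4 mm above the bar's centre line. Moves with the hook; 102 mm above the worktop when closed.
- hook_hinge (a point): The hinge axis of the hook, on the backing plate: fixture x 52, y 75, z 98 mm.
- bolt_head: Steel hex head in the gap, hidden from the front: 24 mm across flats, 28 across corners, 27 long. Origin at its centre on the bolt axis: fixture (17.5, 0, 90) mm; 4 mm washer between head and bracket. Turns about its x (the bolt axis, = fixture x); y is square to the flats to grip. Starts turned +0.24 rad (spanner on its pin; end stop), its top leaning to the fixture's -y; turns freely to -0.35.
- spanner: Steel ring spanner jammed on the nut in front of the bracket; turns as one with the bolt head, same axes. Origin on the bolt axis: fixture (-18.5, 0, 90) mm. Handle 14 high, 6 thick, runs along its -y to 132 mm from the axis; level when its y axis is level, and then the gripped flats stand upright. Its weight (0.02 to 0.04 N m) turns the bolt back onto the rest pin when not held.
- beaker: Bystander: glass beaker, 64 mm wide, 82 mm high, standing behind the fixture. Origin at the centre of its underside.
- vial: Bystander: amber glass vial with black cap, 24 mm wide, 72 mm high, standing behind the fixture. Origin at the centre of its underside.
- tape: Bystander: roll of paper tape, 68 mm wide, 19 mm high, lying in front of the fixture. Origin at the centre of its underside.

How it is judged:
By the outcome, as a careful person would: the job done as asked, in the order asked, and still so for the second after the job is handed in, while the arm keeps its last pose, push and grip.
It also fails if it takes over 48 s, if anything falls off the work surface, if the arm or the gripper's body presses on something with over 40 N, if the wrist force passes 120 N, or if a joint passes its speed limit or range.

## Working session

There is one attempt and no reset: what is moved stays moved. The work goes in short steps, Python scripts to look and compute and a tool call to move; the robot and the scene stay as the last step left them, time stands still between calls to the robot, and variables do not carry over. Pictures are saved under pics/ and viewed, and the job is handed in when it is done.

Besides the shell and the picture viewer there is one more tool, called after ">>>" as name([rows], argument=value, ...), one row to a line, values as JSON. jog_arm: Moves the arm, as the interface text tells. Its arguments: {"type":"object","properties":{"targets":{"type":"array"},"squeeze":{"type":"number"}},"required":["targets"]}

```bash
mkdir -p pics; ls
python3 - <<'E'
from bench import *
import cv2,numpy as np
print(get_state())
for n in ["side","top","wrist"]:
    im,d=get_image(n); cv2.imwrite(f"pics/{n}0.png",im[:,:,::-1]); np.save(f"pics/{n}0.npy",d)
    print(n,camera_info(n))
E
```

```text
pics
{'time': 0.0, 'joint_positions': array([-1.18689142,  0.32180391, -0.07007706,  1.45164071,  0.02261774,
        1.37078204, -0.05693081]), 'qd': array([-0.00087384, -0.00114337, -0.00097821, -0.00098913,  0.00027889,
       -0.00114194, -0.00020564]), 'joint_torque': array([ 1.97830145e-04, -4.91286027e+01, -4.03871695e-01, -3.12522769e+01,
       -6.39528804e-02,  4.35662933e-02,  1.62494939e-04]), 'position': array([0.23479146, 0.60552644, 0.21349107]), 'tool_rot': array([-0.93375354,  1.36325051,  0.93187586]), 'ft_force': array([-0.72312555,  0.25291368, -0.18316836]), 'torque': array([-0.01277287,  0.03863241, -0.00044852]), 'grip_width': 1.0033867662222327}
side {'intrinsics': array([[380.13107939,   0.        , 283.73078689],
       [  0.        , 380.13107939, 210.25895464],
       [  0.        ,   0.        ,   1.        ]]), 'k1': -0.04494523268484655, 'world_from_camera': array([[-0.90563478,  0.26438953, -0.33154762,  0.30254638],
       [-0.42399768, -0.55131405,  0.71852542,  0.56336838],
       [ 0.00718374,  0.79129704,  0.61138973,  0.59380923],
       [ 0.    
[... 371 characters left out ...]
9082, -0.03638906],
       [-0.01121835,  0.11753747,  0.99300508,  1.09185921],
       [ 0.        ,  0.        ,  0.        ,  1.        ]])}
wrist {'intrinsics': array([[322.97823573,   0.        , 278.46670877],
       [  0.        , 322.97823573, 205.92752605],
       [  0.        ,   0.        ,   1.        ]]), 'k1': -0.0023311728135583373, 'mount': array([[ 3.10846519e-04,  2.77653062e-01, -9.60681363e-01,
        -1.70362639e-01],
       [-1.08731909e-03,  9.60680935e-01,  2.77652587e-01,
         7.53524098e-02],
       [ 9.99999361e-01,  9.58259841e-04,  6.00521799e-04,
         3.45866879e-04],
       [ 0.00000000e+00,  0.00000000e+00,  0.00000000e+00,
         1.00000000e+00]])}
```

View pics/side0.png

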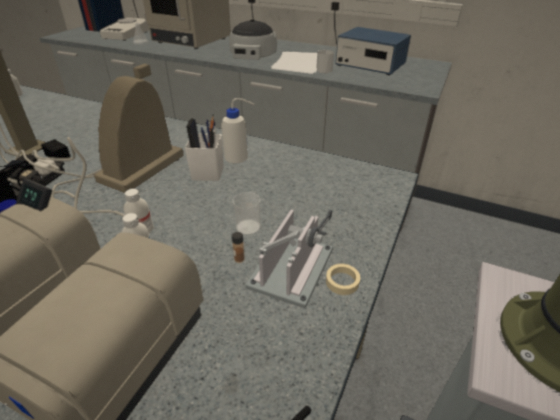

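View pics/top0.png

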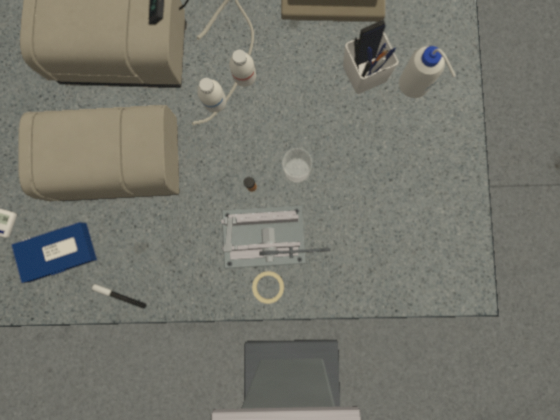

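Run:
```python
import cv2
a=cv2.imread("pics/top0.png")[140:310,210:340]; b=cv2.imread("pics/side0.png")[180:310,220:370]
cv2.imwrite("pics/topz.png",cv2.resize(a,None,fx=3.5,fy=3.5,interpolation=cv2.INTER_CUBIC))
cv2.imwrite("pics/sidez.png",cv2.resize(b,None,fx=4,fy=4,interpolation=cv2.INTER_CUBIC))
```

```text
(no output)
```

View pics/topz.png

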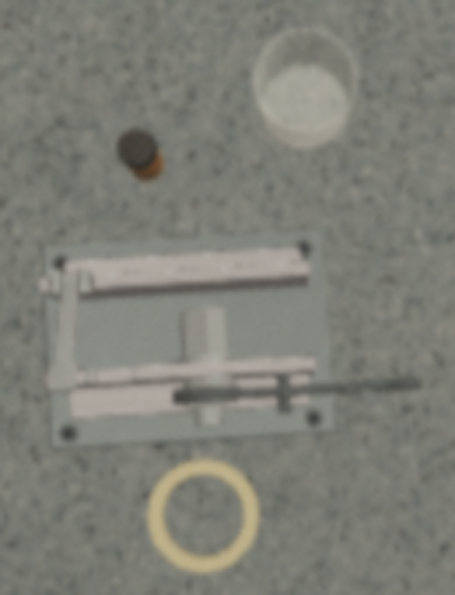

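View pics/sidez.png

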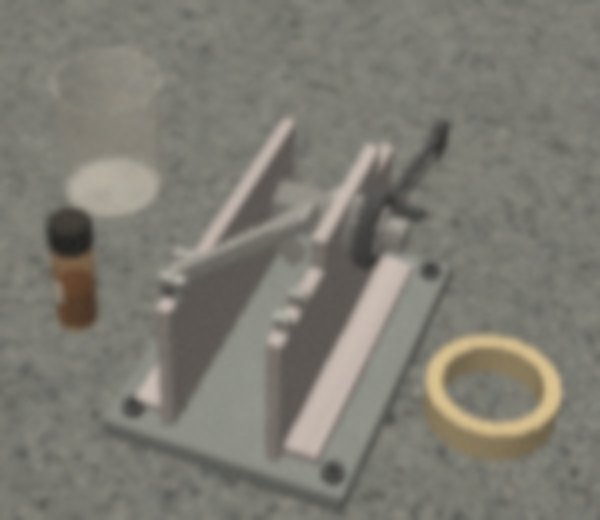

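View pics/wrist0.png

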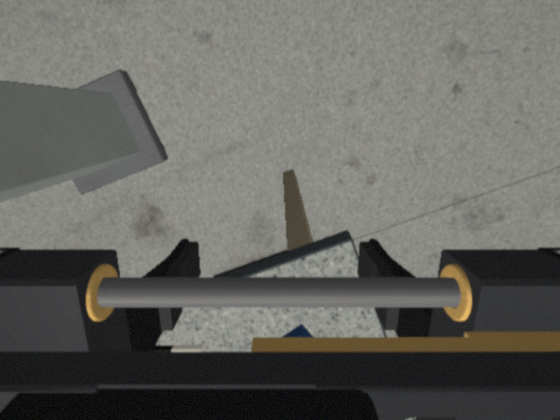

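```bash
cat > h.py <<'E'
import numpy as np,cv2
from bench import *
from scipy.spatial.transform import Rotation as R
def ray(name,uv,st=None):
    c=camera_info(name);K=c["intrinsics"];
    p=np.array([(uv[0]-K[0,2])/K[0,0],(uv[1]-K[1,2])/K[1,1]]);q=p.copy()
    for _ in range(20): q=p/(1+c["k1"]*(q@q))
    d=np.array([q[0],-q[1],-1.])
    T=c["world_from_camera"] if name!="wrist" else tool(st)@c["mount"]
    return T[:3,3],T[:3,:3]@d
def tool(st):
    T=np.eye(4);T[:3,:3]=R.from_rotvec(st["tool_rot"]).as_matrix();T[:3,3]=st["position"];return T
def onz(name,uv,z,st=None):
    o,d=ray(name,uv,st);return o+d*(z-o[2])/d[2]
def atdepth(name,uv,dep,st=None):
    o,d=ray(name,uv,st);return o+d*dep
def proj(name,P,st=None):
    c=camera_info(name);K=c["intrinsics"];T=c["world_from_camera"] if name!="wrist" else tool(st)@c["mount"]
    p=np.linalg.inv(T)@np.append(P,1);q=np.array([p[0],-p[1]])/-p[2];q=q*(1+c["k1"]*(q@q))
    return K[0,0]*q[0]+K[0,2],K[1,1]*q[1]+K[1,2]
E
python3 - <<'E'
from h import *
im=cv2.imread("pics/top0.png")
z=lambda u,v:((u)/3.5+210,(v)/3.5+140)
g=cv2.cvtColor(im,cv2.COLOR_BGR2GRAY).astype(float)
pts=[]
for u,v in [(60,262),(304,248),(313,418),(68,433)]:
    c=np.array(z(u,v));x0,y0=np.round(c).astype(int)
    w=np.clip(95-g[y0-3:y0+4,x0-3:x0+4],0,None);yy,xx=np.mgrid[y0-3:y0+4,x0-3:x0+4]
    c2=((w*xx).sum()/w.sum(),(w*yy).sum()/w.sum())
    P=onz("top",c2,0.013);pts.append(P);print(c,c2,P)
p=np.array(pts);print(p.mean(0),[np.linalg.norm(p[i]-p[(i+1)%4]) for i in range(4)])
for d in (p[0]-p[1],p[3]-p[2]): print(np.degrees(np.arctan2(-d[0],d[1])))
for d in (p[0]-p[3],p[1]-p[2]): print(np.degrees(np.arctan2(d[1],d[0])))
# same in side
ims=cv2.imread("pics/side0.png");gs=cv2.cvtColor(ims,cv2.COLOR_BGR2GRAY).astype(float)
for u,v in [(132,405),(430,270),(333,472)]:
    c=np.array((u/4+220,v/4+180));x0,y0=np.round(c).astype(int)
    w=np.clip(95-gs[y0-3:y0+4,x0-3:x0+4],0,None);yy,xx=np.mgrid[y0-3:y0+4,x0-3:x0+4]
    print(onz("side",((w*xx).sum()/w.sum(),(w*yy).sum()/w.sum()),0.013), onz("side",c,.013))
E
```

```text
[227.14285714 214.85714286] (np.float64(226.55882352941177), np.float64(214.61764705882354)) [0.57408975 0.12052143 0.013     ]
[296.85714286 210.85714286] (np.float64(296.55737704918033), np.float64(210.44262295081967)) [ 0.57987138 -0.03562402  0.013     ]
[299.42857143 259.42857143] (np.float64(299.135593220339), np.float64(259.02542372881356)) [ 0.47221053 -0.03886226  0.013     ]
[229.42857143 263.71428571] (np.float64(229.02649006622516), np.float64(263.33112582781456)) [0.4661879  0.11566582 0.013     ]
[0.52308989 0.04042524 0.013     ] [np.float64(0.1562524452925444), np.float64(0.1077095344010787), np.float64(0.15464539652387316), np.float64(0.10801104296670552)]
2.1205349008922236
2.2319368997962785
2.5765867656907404
1.722834855357578
[0.57403265 0.11990238 0.013     ] [0.57416491 0.11934637 0.013     ]
[ 0.47349604 -0.03967892  0.013     ] [ 0.47238794 -0.03867955  0.013     ]
[0.4671099  0.11525794 0.013     ] [0.46619001 0.11519564 0.013     ]
```

```bash
cat >> h.py <<'E'
yaw=np.radians(2.17);RF=R.from_euler('z',yaw).as_matrix();OF=np.array([.52309,.04043,0])-RF@np.array([.020,.015,0])
def fx(x,y,z): return OF+RF@(np.array([x,y,z])/1000)
def tofx(P): return RF.T@(np.asarray(P)-OF)*1000
E
python3 - <<'E'
from h import *
print(OF)
st=get_state();T=tool(st);print(T.round(3))
ims={n:cv2.resize(cv2.imread(f"pics/{n}0.png"),None,fx=4,fy=4,interpolation=cv2.INTER_CUBIC) for n in("top","side")}
pts=[(0,40,110),(0,-40,110),(48,95,92),(48,-65,92),(52,75,98),(-4,75,92),(0,95,92),(0,-65,92),(31,0,90),(-45,-75,12),(85,105,12),(-32,-45,67)]
pts+=[(52-79*np.cos(a)+4*np.sin(a),75,98+79*np.sin(a)+4*np.cos(a)) for a in (.7,.8,.9,1.,1.1,1.2,1.3)]
for n,im in ims.items():
    for i,p in enumerate(pts):
        u,v=proj(n,fx(*p));cv2.circle(im,(int(4*u+2),int(4*v+2)),3,(0,0,255) if i<12 else (0,255-30*(i-12),0),-1)
cv2.imwrite("pics/ovt.png",ims["top"][780:1120,840:1400]);cv2.imwrite("pics/ovs.png",ims["side"][800:1240,960:1420])
E
```

```text
[0.50367231 0.02468346 0.        ]
[[-0.    -0.932  0.361  0.235]
 [-0.001  0.361  0.932  0.606]
 [-1.    -0.    -0.001  0.214]
 [ 0.     0.     0.     1.   ]]
```

View pics/ovt.png

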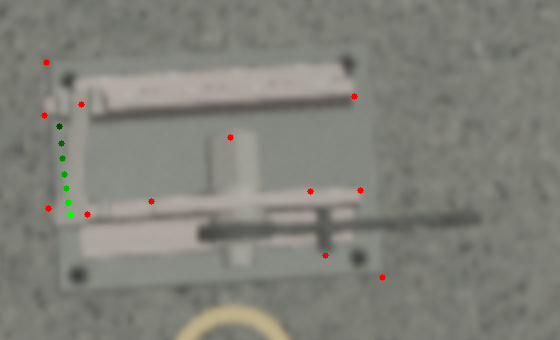

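View pics/ovs.png

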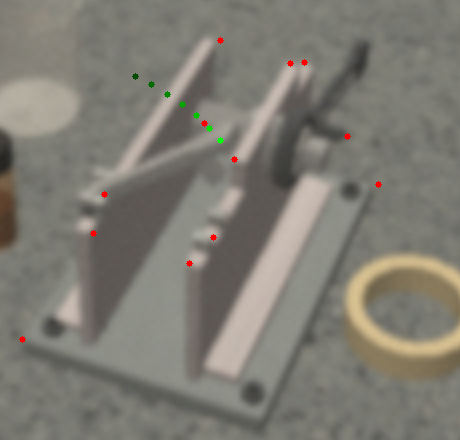

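```bash
cat >> h.py <<'E'
def delta(P,st=None):
    st=st or get_state();T=tool(st);print("tool-axes shift cm",(T[:3,:3].T@(np.asarray(P)-T[:3,3])*100).round(2))
def turn(Rt,st=None):
    st=st or get_state();T=tool(st);print("turn deg (tool axes)",np.degrees(R.from_matrix(T[:3,:3].T@Rt).as_rotvec()).round(2))
def gripR(a):  # tool x down, z=fixture y, rolled a about fixture x
    return RF@R.from_euler('x',a).as_matrix()@np.array([[0,-1,0],[0,0,1],[-1,0,0.]])
def stat():
    st=get_state();T=tool(st);print("t",round(st["time"],2),"fx",tofx(st["position"]).round(1),"F(fix)",(RF.T@st["ft_force"]).round(2),"M",(RF.T@st["torque"]).round(2),"grip",round(st["grip_width"]*87,1),"q",st["joint_positions"].round(2));turn(gripR(0),st);return st
E
python3 - <<'E'
from h import *
P=fx(15,75,270);print(P);delta(P);turn(gripR(0))
d=np.load("pics/top0.npy")
for uv in [(100,110),(100,130),(100,150),(100,180),(100,198),(60,185),(160,190),(175,150),(100,50)]:
    print(uv,atdepth("top",uv,d[uv[1],uv[0]]).round(3))
E
```

```text
[0.51582171 0.10019765 0.27      ]
tool-axes shift cm [ -5.57 -44.47 -36.98]
turn deg (tool axes) [-2.336e+01 -8.000e-02 -1.000e-02]
(100, 110) [0.775 0.351 0.151]
(100, 130) [0.731 0.346 0.162]
(100, 150) [0.691 0.344 0.164]
(100, 180) [0.633 0.346 0.157]
(100, 198) [0.613 0.39  0.046]
(60, 185) [0.625 0.425 0.153]
(160, 190) [0.617 0.241 0.114]
(175, 150) [0.711 0.223 0.067]
(100, 50) [0.897 0.351 0.158]
```

>>> jog_arm([
  [0,0,0,-1,-3.5,-2.9,0],
  [0,0,0,-1,-3.5,-2.9,0],
  [0,0,0,-1,-3.5,-2.9,0],
  [0,0,0,-1,-3.5,-2.9,0],
  [0,0,0,-1,-3.5,-2.9,0],
  [0,0,0,-0.5,-3.5,-2.9,0],
  [0,0,0,0,-3.5,-2.9,0],
  [0,0,0,0,-3.5,-2.9,0],
  [0,0,0,0,-3.5,-2.9,0],
  [0,0,0,0,-3.5,-2.9,0],
], squeeze=20)

```text
time: 1.4
position: [0.4569, 0.2077, 0.2694]
tool_rot: [-0.933, 1.362, 0.933]
ft_force: [0.4, 0.4, -0.1]
grip_width: 0.021
```

>>> jog_arm([
  [-8,0,0,0,0,0,0],
  [-8,0,0,0,0,0,0],
  [-7.4,0,0,0,0,0,0],
  [0,0,0,0,0,0,0],
])

```text
time: 1.9
position: [0.4563, 0.2091, 0.2693]
tool_rot: [-1.236, 1.192, 1.237]
ft_force: [-1.0, 0.5, 0.2]
grip_width: 0.003
```

Run:
```python
from h import *
st=stat();delta(fx(15,75,200),st)
im,d=get_image("wrist");cv2.imwrite("pics/w1.png",im[:,:,::-1]);np.save("pics/w1.npy",d)
im,d=get_image("side");cv2.imwrite("pics/s1.png",cv2.resize(im[:,:,::-1][150:330,180:400],None,fx=3,fy=3))
```

```text
t 1.9 fx [-40.3 186.  269.3] F(fix) [-0.93  0.58  0.2 ] M [ 0.05  0.03 -0.03] grip 0.3 q [-0.75 -0.02  0.26  1.73  0.01  1.43  1.12]
turn deg (tool axes) [-0.04 -0.01 -0.02]
tool-axes shift cm [  6.93  -5.54 -11.1 ]
```

View pics/w1.png

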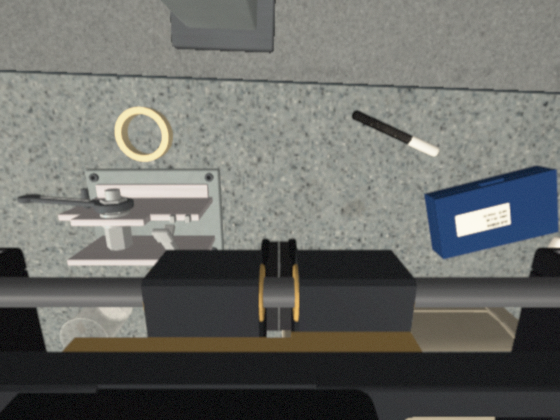

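View pics/s1.png

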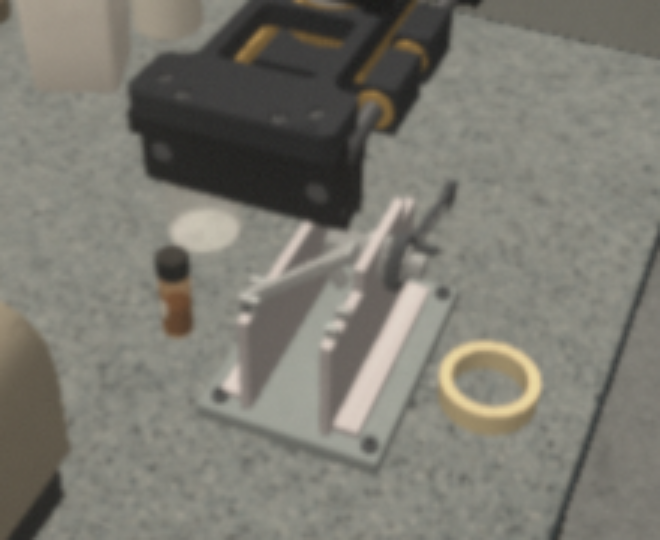

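Run:
```python
from h import *
im=cv2.imread("pics/w1.png");z=cv2.resize(im[150:280,10:240],None,fx=3.4,fy=3.4,interpolation=cv2.INTER_CUBIC);
st=get_state()
for p in [(0,40,110),(0,-40,110),(48,95,92),(48,-65,92),(-4,75,92),(0,95,92),(0,-65,92),(-45,-75,12),(-45,105,12),(-32,-45,67),(31,0,90)]:
    u,v=proj("wrist",fx(*p),st);cv2.circle(z,(int(3.4*(u-9.5)),int(3.4*(v-149.5))),3,(0,0,255),-1)
for i in range(7):
    a=.7+.1*i;u,v=proj("wrist",fx(52-79*np.cos(a)+4*np.sin(a),75,98+79*np.sin(a)+4*np.cos(a)),st);cv2.circle(z,(int(3.4*(u-9.5)),int(3.4*(v-149.5))),2,(0,255-30*i,0),-1)
cv2.imwrite("pics/w1z.png",z)
```

```text
(no output)
```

View pics/w1z.png

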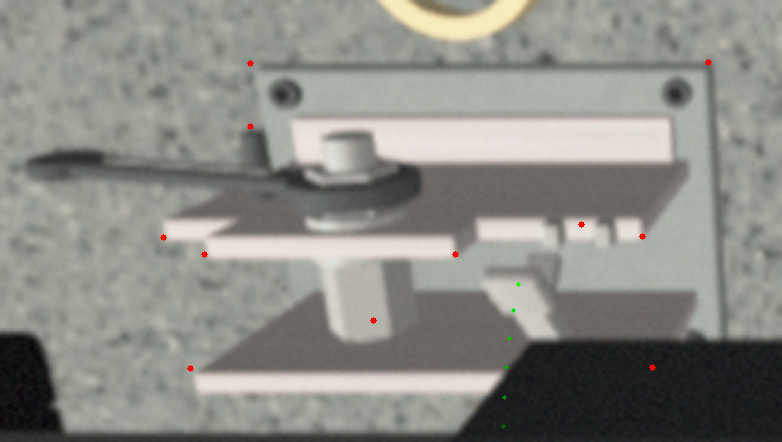

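>>> jog_arm([
  [0,0,0,0,-1.3,-2.8,0],
  [0,0,0,0,-1.3,-2.8,0],
  [0,0,0,0,-1.3,-2.8,0],
  [0,0,0,0,-1.1,-2.7,0],
  [0,0,0,3.5,0,0,0],
  [0,0,0,3.4,0,0,0],
  [0,0,0,0,0,0,0],
])

```text
time: 2.88
position: [0.5088, 0.0997, 0.1982]
tool_rot: [-1.235, 1.196, 1.24]
ft_force: [-0.4, -0.2, 1.4]
grip_width: 0.01
```

Run:
```python
from h import *
st=stat();delta(fx(10,75,200),st)
im,d=get_image("wrist");cv2.imwrite("pics/w2.png",im[:,:,::-1]);np.save("pics/w2.npy",d)
```

```text
t 2.88 fx [  7.9  74.8 198.2] F(fix) [-0.38 -0.16  1.42] M [ 0.04  0.03 -0.02] grip 0.9 q [-0.62  0.05  0.39  1.81 -0.02  1.3   1.38]
turn deg (tool axes) [-0.04 -0.1  -0.3 ]
tool-axes shift cm [-0.19 -0.2   0.02]
```

View pics/w2.png

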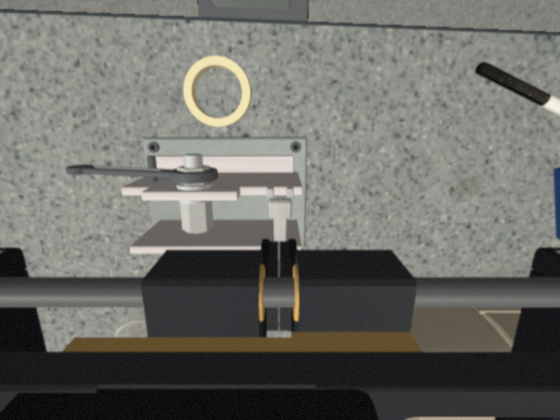

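>>> jog_arm([
  [0,0,0,1.8,0.4,0,0],
  [0,0,0,1.4,0.7,0,0],
  [0,0,0,0.7,0.5,0,0],
  [0,0,0,0.7,0.5,0,0],
  [0,0,0,0.7,0.4,0,0],
  [0,0,0,0.8,0.3,0,0],
])

```text
time: 3.68
position: [0.4827, 0.0992, 0.1394]
tool_rot: [-1.238, 1.19, 1.237]
ft_force: [-1.4, 0.2, 0.8]
grip_width: 0.005
```

Run:
```python
from h import *
st=stat();delta(fx(-25,75,121),st)
im,d=get_image("wrist");cv2.imwrite("pics/w3.png",im[:,:,::-1]);np.save("pics/w3.npy",d)
im,d=get_image("side");cv2.imwrite("pics/s3.png",cv2.resize(im[:,:,::-1][180:310,220:370],None,fx=4,fy=4))
```

```text
t 3.67 fx [-18.2  75.3 139.4] F(fix) [-1.34  0.21  0.79] M [ 0.04  0.18 -0.02] grip 0.5 q [-0.63  0.03  0.38  1.94 -0.01  1.17  1.37]
turn deg (tool axes) [0.05 0.02 0.03]
tool-axes shift cm [ 1.84  0.68 -0.03]
```

View pics/w3.png

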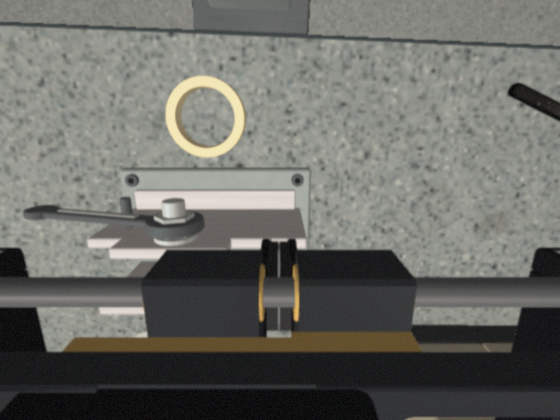

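View pics/s3.png

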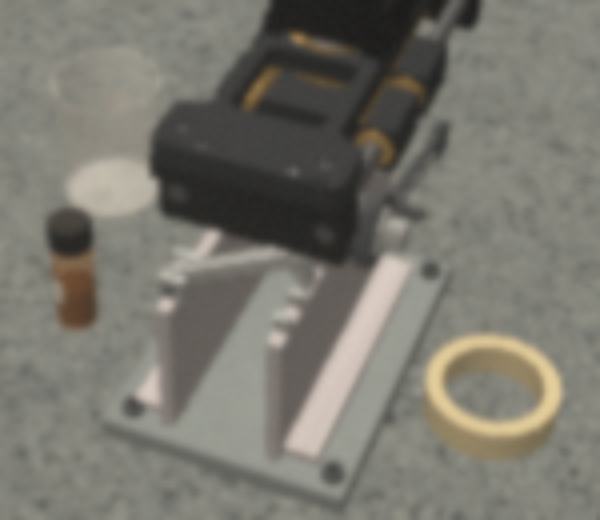

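Hook is swinging down (bar at side zoom (190,270)→(290,248)). Continue down to closure, watching the force.

>>> jog_arm([
  [0,0,0,0.7,0.3,0,0],
  [0,0,0,0.6,0.3,0,0],
  [0,0,0,0.4,0.1,0,0],
  [0,0,0,0,0,0,0],
])

```text
time: 4.28
position: [0.4755, 0.0987, 0.1221]
tool_rot: [-1.238, 1.191, 1.238]
ft_force: [-0.7, -0.1, -0.0]
grip_width: 0.003
```

Run:
```python
from h import *
stat()
```

```text
t 4.28 fx [-25.4  75.1 122.1] F(fix) [-0.73 -0.02 -0.05] M [ 0.03 -0.02  0.01] grip 0.3 q [-0.63  0.04  0.38  1.98 -0.01  1.13  1.37]
turn deg (tool axes) [ 0.04 -0.01 -0.03]
```

>>> jog_arm([
  [0,0,0,0.1,0,0,0],
  [0,0,0,0.1,0,0,0],
  [0,0,0,0,0,0,0],
])

```text
time: 4.65
position: [0.4759, 0.0988, 0.1206]
tool_rot: [-1.238, 1.191, 1.237]
ft_force: [-0.2, 0.0, 0.7]
grip_width: 0.007
```

Run:
```python
from h import *
stat()
```

```text
t 4.65 fx [-25.   75.2 120.6] F(fix) [-0.22  0.02  0.68] M [ 0.08 -0.05 -0.06] grip 0.6 q [-0.63  0.04  0.38  1.98 -0.02  1.13  1.37]
turn deg (tool axes) [0.04 0.   0.01]
```

>>> jog_arm([
  [0,0,0,0.1,0,0,0],
  [0,0,0,0.1,0,0,0],
  [0,0,0,0,0,0,0],
])

```text
time: 5.03
position: [0.4757, 0.0989, 0.1185]
tool_rot: [-1.238, 1.191, 1.238]
ft_force: [0.5, 0.4, -0.4]
grip_width: 0.002
```

Run:
```python
from h import *
stat();stat()
```

```text
t 5.03 fx [-25.1  75.2 118.5] F(fix) [ 0.51  0.37 -0.4 ] M [0.04 0.03 0.01] grip 0.2 q [-0.63  0.04  0.38  1.98 -0.02  1.12  1.37]
turn deg (tool axes) [0.05 0.   0.  ]
t 5.03 fx [-25.1  75.2 118.5] F(fix) [ 0.51  0.37 -0.4 ] M [0.04 0.03 0.01] grip 0.2 q [-0.63  0.04  0.38  1.98 -0.02  1.12  1.37]
turn deg (tool axes) [0.05 0.   0.  ]
```

>>> jog_arm([
  [0,0,0,0.1,0,0,0],
  [0,0,0,0.1,0,0,0],
  [0,0,0,0,0,0,0],
])

```text
time: 5.4
position: [0.4757, 0.0988, 0.1165]
tool_rot: [-1.238, 1.191, 1.238]
ft_force: [-0.2, -0.7, -1.0]
grip_width: 0.0
```

Run:
```python
from h import *
stat()
im,d=get_image("wrist");cv2.imwrite("pics/w4.png",im[:,:,::-1]);np.save("pics/w4.npy",d)
im,d=get_image("side");cv2.imwrite("pics/s4.png",cv2.resize(im[:,:,::-1][180:310,220:370],None,fx=4,fy=4))
```

```text
t 5.4 fx [-25.1  75.2 116.5] F(fix) [-0.19 -0.71 -1.02] M [ 0.06  0.   -0.04] grip 0.0 q [-0.63  0.04  0.38  1.98 -0.02  1.12  1.37]
turn deg (tool axes) [0.05 0.   0.  ]
```

View pics/s4.png

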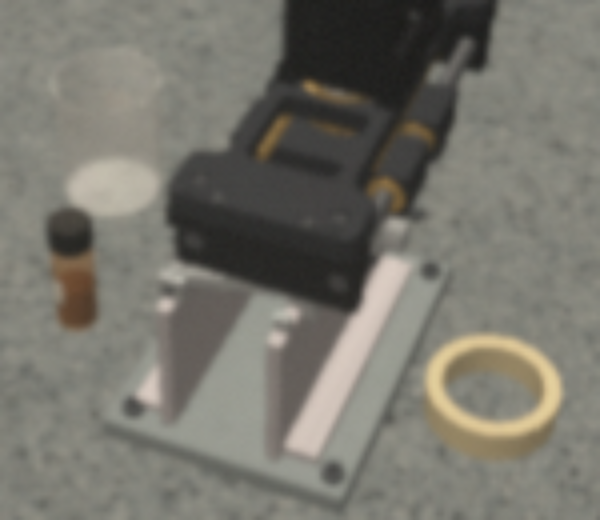

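View pics/w4.png

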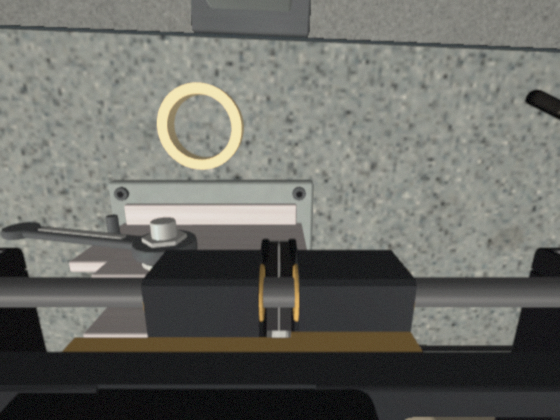

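>>> jog_arm([
  [0,0,0,-3.5,0,0,0],
  [0,0,0,-3.5,0,0,0],
  [0,0,0,-1,-3,0,0],
  [0,0,0,0,-3,0,0],
])

```text
time: 6.0
position: [0.5373, 0.1016, 0.1983]
tool_rot: [-1.238, 1.187, 1.236]
ft_force: [0.0, 0.7, 0.5]
grip_width: 0.007
```

Run:
```python
from h import *
stat()
im,d=get_image("wrist");cv2.imwrite("pics/w5.png",im[:,:,::-1]);np.save("pics/w5.npy",d)
im,d=get_image("side");cv2.imwrite("pics/s5.png",cv2.resize(im[:,:,::-1][180:310,220:370],None,fx=4,fy=4))
```

```text
t 6.0 fx [ 36.5  75.6 198.3] F(fix) [0.04 0.73 0.54] M [ 0.01 -0.01 -0.01] grip 0.6 q [-0.61  0.11  0.41  1.75 -0.05  1.29  1.42]
turn deg (tool axes) [0.07 0.09 0.18]
```

View pics/s5.png

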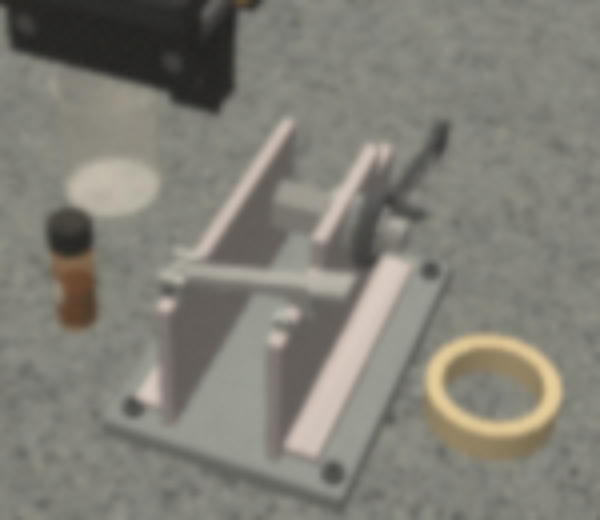

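View pics/w5.png

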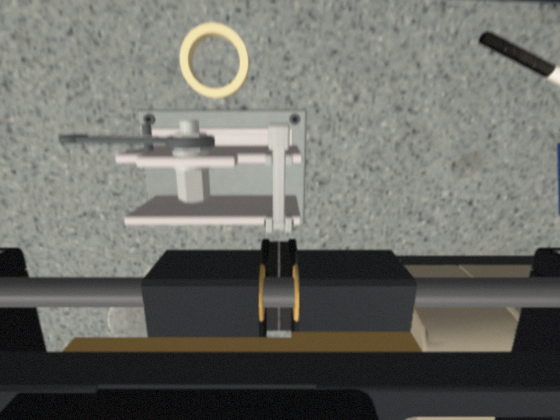

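Run:
```python
from h import *
st=get_state()
w=cv2.imread("pics/w5.png");W=cv2.resize(w[95:245,200:320],None,fx=4,fy=4,interpolation=cv2.INTER_CUBIC)
s=cv2.imread("pics/s5.png")
for i,a in enumerate((0,.1,.2,.3)):
  for L,hh in ((79,4),(89,4),(50,4),(20,4)):
   for dy in (-5,5):
    P=fx(52-L*np.cos(a)+hh*np.sin(a),75+dy,98+L*np.sin(a)+hh*np.cos(a));col=(0,255-60*i,80*i)
    u,v=proj("wrist",P,st);cv2.circle(W,(int(4*(u-199.5)),int(4*(v-94.5))),2,col,-1)
    u,v=proj("side",P);cv2.circle(s,(int(4*(u-219.5)),int(4*(v-179.5))),2,col,-1)
for p in [(0,95,92),(0,-65,92),(-8,95,92)]:
    P=fx(*p);u,v=proj("wrist",P,st);cv2.circle(W,(int(4*(u-199.5)),int(4*(v-94.5))),3,(0,0,255),-1)
    u,v=proj("side",P);cv2.circle(s,(int(4*(u-219.5)),int(4*(v-179.5))),3,(0,0,255),-1)
cv2.imwrite("pics/o5.png",np.hstack([W[:520],cv2.resize(s[200:400,120:420],None,fx=1.04,fy=1.04)]) if 0 else W);cv2.imwrite("pics/o5s.png",cv2.resize(s[200:400,120:420],None,fx=2.5,fy=2.5))
```

```text
(no output)
```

View pics/o5.png

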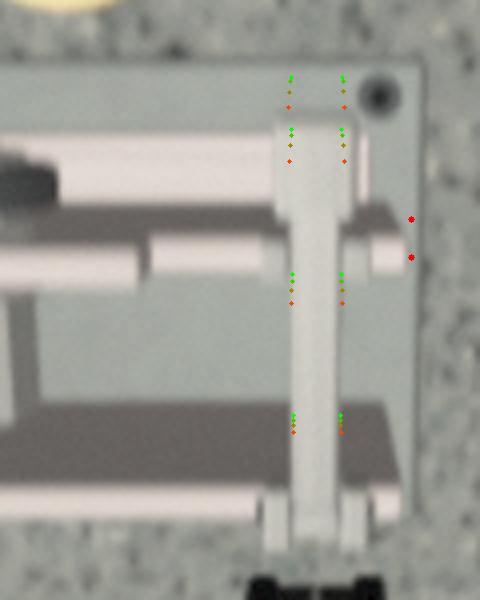

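View pics/o5s.png

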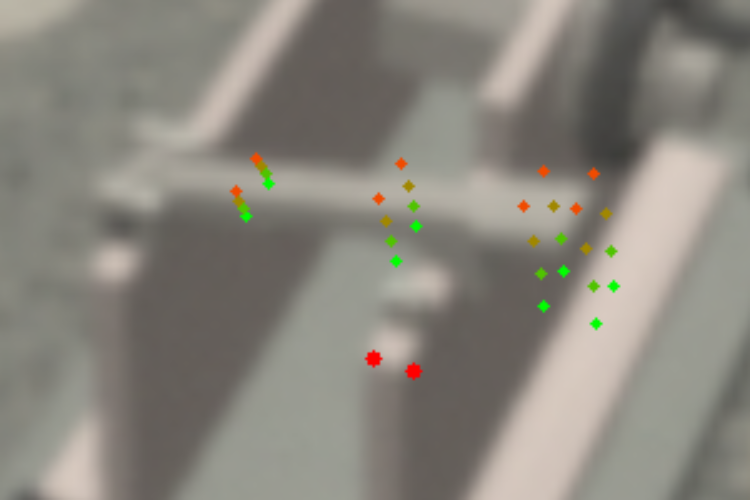

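Run:
```python
from h import *
st=stat()
a=cv2.imread("pics/s4.png")[200:400,120:420];b=cv2.imread("pics/s3.png")[200:400,120:420]
cv2.imwrite("pics/z34.png",np.vstack([cv2.resize(x,None,fx=1.5,fy=1.5) for x in (b,a)]))
im,d=get_image("wrist");cv2.imwrite("pics/w6.png",cv2.resize(im[:,:,::-1][60:260,150:330],None,fx=3,fy=3))
im,d=get_image("side");s=cv2.resize(im[:,:,::-1][180:310,220:370],None,fx=4,fy=4);cv2.imwrite("pics/s6.png",s)
```

```text
t 6.1 fx [ 37.2  75.  196.7] F(fix) [ 0.36 -0.06 -0.36] M [0.   0.03 0.01] grip 0.6 q [-0.61  0.11  0.41  1.75 -0.04  1.29  1.41]
turn deg (tool axes) [-0.   -0.05  0.11]
```

View pics/z34.png

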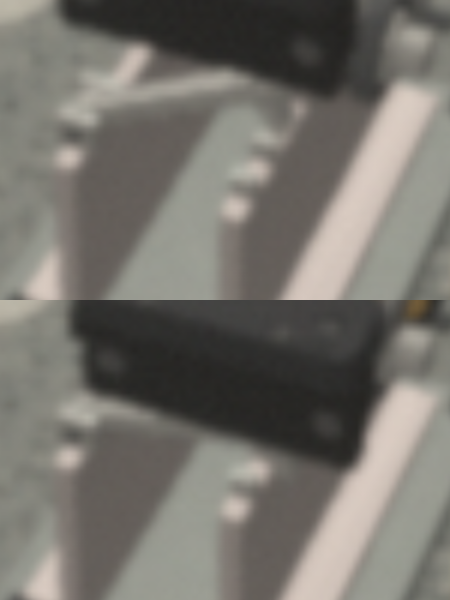

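View pics/w6.png

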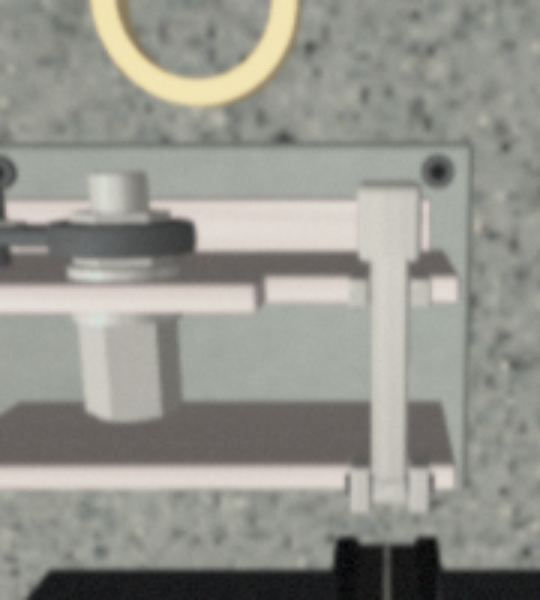

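View pics/s6.png

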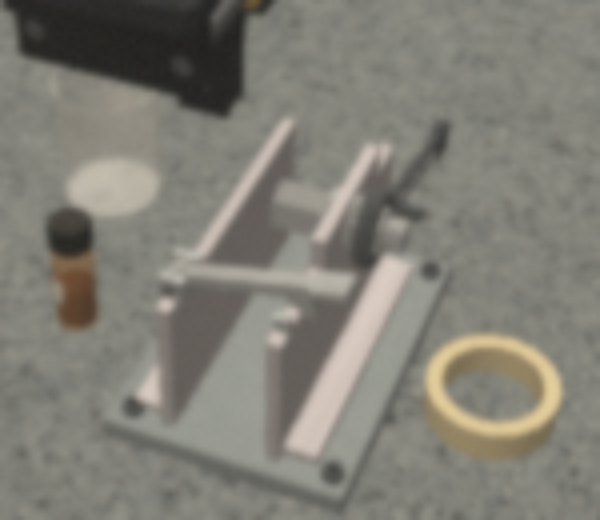

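Run:
```python
from h import *
st=stat()
im,d=get_image("wrist");np.save("pics/w7.npy",d);cv2.imwrite("pics/w7.png",im[:,:,::-1])
for zu,zv in [(388,200),(388,222),(388,245),(388,290),(388,330),(388,370),(388,420),(388,460),(300,292),(440,290),(150,477)]:
    u,v=zu/3+150,zv/3+60;print((zu,zv),tofx(atdepth("wrist",(u,v),d[int(round(v)),int(round(u))],st)).round(1))
```

```text
t 6.2 fx [ 34.7  75.  196.1] F(fix) [ 0.74  0.12 -0.28] M [-0.01  0.01 -0.02] grip 0.6 q [-0.61  0.11  0.41  1.75 -0.04  1.29  1.41]
turn deg (tool axes) [ 0.03 -0.04 -0.07]
(388, 200) [-30.8  75.5 123.1]
(388, 222) [-25.5  75.5 122.4]
(388, 245) [-19.8  75.5 120.7]
(388, 290) [-40.4  75.1 366.5]
(388, 330) [  2.5  75.5 115.2]
(388, 370) [ 13.7  75.5 112.9]
(388, 420) [ 28.5  75.6 109.1]
(388, 460) [ 41.2  75.6 105.5]
(300, 292) [-4.3 50.7 91.7]
(440, 290) [-4.9 90.2 92.4]
(150, 477) [50.5  4.7 92.6]
```

Run:
```python
from h import *
d=np.load("pics/w7.npy");K=camera_info("wrist")
M=K["mount"]
I={"position":np.zeros(3),"tool_rot":np.zeros(3)}
for u,v in [(266,238),(266,241),(266,244),(266,248),(266,255),(292,238),(292,241),(292,244),(292,248),(292,255),(279,255),(266,300),(266,330)]:
    print((u,v),(atdepth("wrist",(u,v),d[v,u],I)*1000).round(1))
```

```text
(266, 238) [-6.9 10.  -6.9]
(266, 241) [-12.6  10.5  -6.6]
(266, 244) [-16.5  10.5  -6.5]
(266, 248) [-21.6  10.5  -6.3]
(266, 255) [-29.9  10.5  -6. ]
(292, 238) [-9.4 10.9  7.1]
(292, 241) [-13.8  11.    6.9]
(292, 244) [-16.   10.3   6.9]
(292, 248) [-21.6  10.5   6.6]
(292, 255) [-30.4  10.8   6.3]
(279, 255) [-27.1   9.2   0.2]
(266, 300) [-96.9  28.7  -3.3]
(266, 330) [-60.2  -8.1  -5.1]
```

Run:
```python
import cv2
w=cv2.imread("pics/w7.png");cv2.imwrite("pics/w7z.png",cv2.resize(w[225:345,220:340],None,fx=4.5,fy=4.5,interpolation=cv2.INTER_CUBIC))
```

```text
(no output)
```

View pics/w7z.png

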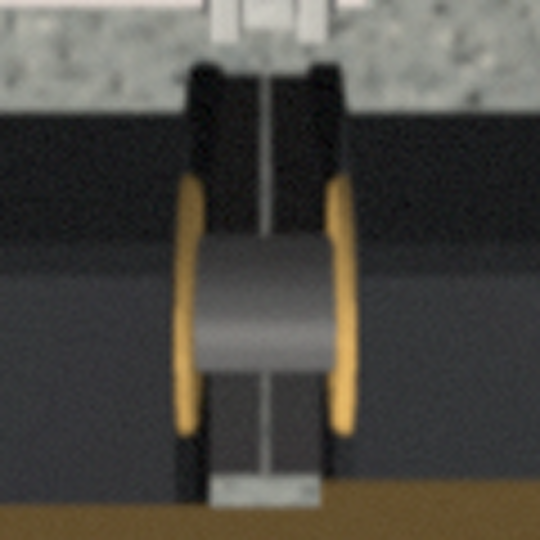

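Run:
```python
from h import *
I={"position":np.zeros(3),"tool_rot":np.zeros(3)}
d=np.load("pics/wrist0.npy")
for u,v in [(192,236),(192,240),(192,243),(192,246),(190,250),(185,255),(366,240),(368,243),(368,246),(372,250),(376,262),(380,275)]:
    print((u,v),(atdepth("wrist",(u,v),d[v,u],I)*1000).round(1))
w=cv2.imread("pics/wrist0.png");cv2.imwrite("pics/w0z.png",cv2.resize(w[225:345,140:420],None,fx=2.8,fy=2.8,interpolation=cv2.INTER_CUBIC))
```

```text
(192, 236) [1115.8 -429.3 -369.4]
(192, 240) [1113.8 -446.8 -370.2]
(192, 243) [-12.5   9.4 -45.6]
(192, 246) [-15.7   9.1 -44.8]
(190, 250) [-20.8   9.1 -44.5]
(185, 255) [-26.5   9.  -45.4]
(366, 240) [1113.  -447.1  372.5]
(368, 243) [-12.    9.1  47.2]
(368, 246) [-15.    8.7  46.4]
(372, 250) [-20.8   9.   46.8]
(376, 262) [-34.4   9.   44.9]
(380, 275) [-45.4   8.3  43.5]
```

View pics/w0z.png

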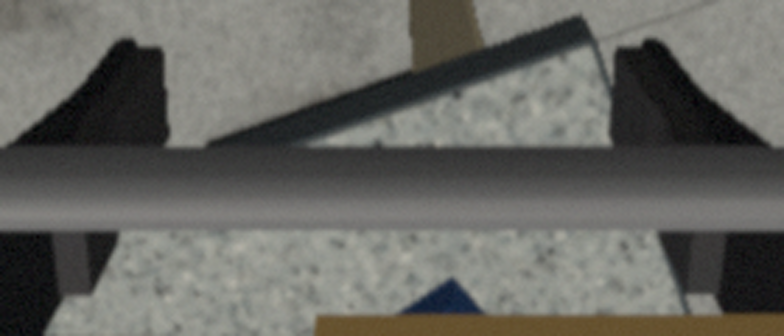

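>>> jog_arm([
  [0,0,0,0,3,0,0],
  [0,0,0,2.5,3.2,0,0],
  [0,0,0,4.5,0,0,0],
  [0,0,0,1.0,0,0,0],
  [0,0,0,0.7,0,0,0],
  [0,0,0,0.5,0,0,0],
  [0,0,0,0.3,0,0,0],
  [0,0,0,0,0,0,0],
])

```text
time: 7.25
position: [0.4742, 0.0988, 0.1019]
tool_rot: [-1.238, 1.19, 1.237]
ft_force: [-0.6, -0.3, 0.5]
grip_width: 0.005
```

Run:
```python
from h import *
stat()
```

```text
t 7.25 fx [-26.7  75.2 101.9] F(fix) [-0.6  -0.26  0.45] M [ 0.04 -0.01 -0.02] grip 0.5 q [-0.64  0.05  0.39  2.   -0.02  1.09  1.37]
turn deg (tool axes) [0.04 0.01 0.04]
```

>>> jog_arm([
  [0,0,0,0.2,0,0,0],
  [0,0,0,0.2,0,0,0],
  [0,0,0,0.1,0,0,0],
  [0,0,0,0,0,0,0],
])

```text
time: 7.75
position: [0.4737, 0.0987, 0.0965]
tool_rot: [-1.238, 1.191, 1.238]
ft_force: [-0.1, -1.0, -0.0]
grip_width: 0.004
```

Run:
```python
from h import *
stat()
```

```text
t 7.75 fx [-27.2  75.1  96.5] F(fix) [-0.17 -1.02 -0.03] M [ 0.03 -0.01 -0.05] grip 0.4 q [-0.64  0.06  0.39  2.01 -0.03  1.08  1.37]
turn deg (tool axes) [ 0.04 -0.   -0.01]
```

>>> jog_arm([
  [0,0,0,0.1,0,0,0],
  [0,0,0,0.1,0,0,0],
  [0,0,0,0,0,0,0],
])

```text
time: 8.12
position: [0.4738, 0.0988, 0.0945]
tool_rot: [-1.238, 1.191, 1.238]
ft_force: [0.6, -0.3, 0.0]
grip_width: 0.011
```

Run:
```python
from h import *
stat()
```

```text
t 8.12 fx [-27.1  75.2  94.5] F(fix) [ 0.59 -0.32  0.05] M [ 0.08 -0.01 -0.01] grip 0.9 q [-0.64  0.06  0.39  2.01 -0.03  1.07  1.38]
turn deg (tool axes) [0.04 0.   0.  ]
```

>>> jog_arm([
  [0,0,0,0.1,0,0,0],
  [0,0,0,0.1,0,0,0],
  [0,0,0,0,0,0,0],
])

```text
time: 8.5
position: [0.4739, 0.0988, 0.094]
tool_rot: [-1.237, 1.19, 1.238]
ft_force: [-4.1, -0.7, 11.3]
grip_width: 0.008
```

Run:
```python
from h import *
stat()
```

```text
t 8.5 fx [-27.   75.2  94. ] F(fix) [-4.09 -0.51 11.32] M [-0.21  0.98  0.02] grip 0.7 q [-0.64  0.06  0.39  2.01 -0.03  1.07  1.38]
turn deg (tool axes) [ 0.04  0.04 -0.  ]
```

>>> jog_arm([
  [0,0,0,-2.5,0,0,0],
  [0,0,0,-3.5,0,0,0],
  [0,0,0,-3.5,-3,0,0],
  [0,0,0,0,-3,-1,0],
  [0,0,0,0,0,0,4.8],
  [0,0,0,0,0,0,4.8],
])

```text
time: 9.25
position: [0.5332, 0.0912, 0.1869]
tool_rot: [-1.237, 1.192, 1.239]
ft_force: [0.1, -0.3, 0.4]
grip_width: 0.151
```

Run:
```python
from h import *
st=stat()
im,d=get_image("wrist");np.save("pics/w8.npy",d);cv2.imwrite("pics/w8.png",im[:,:,::-1])
im,d=get_image("side");cv2.imwrite("pics/s8.png",cv2.resize(im[:,:,::-1][180:310,220:370],None,fx=4,fy=4))
```

```text
t 9.25 fx [ 32.1  65.3 186.9] F(fix) [ 0.05 -0.32  0.38] M [ 0.05 -0.01 -0.04] grip 13.1 q [-0.61  0.11  0.42  1.77 -0.05  1.27  1.43]
turn deg (tool axes) [ 0.04 -0.01 -0.1 ]
```

View pics/w8.png

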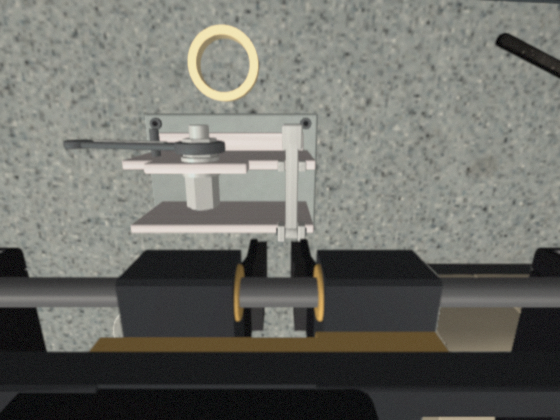

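View pics/s8.png

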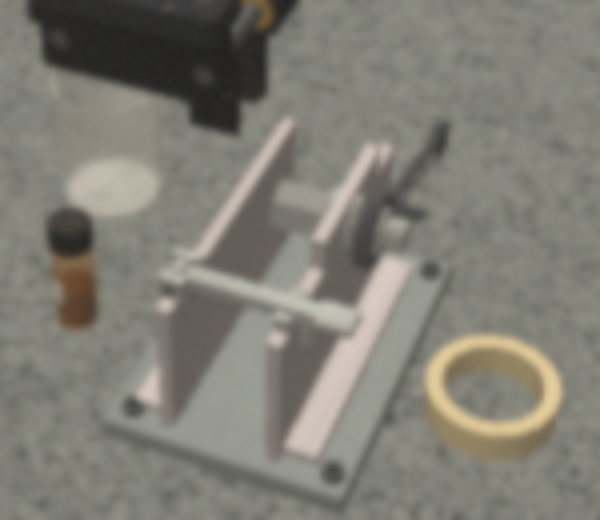

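Run:
```python
from h import *
st=get_state()
d=np.load("pics/w8.npy")
def q(u,v): return tofx(atdepth("wrist",(u,v),d[v,u],st)).round(1)
for uv in [(292,130),(292,140),(292,160),(292,180),(292,200),(292,220),(258,164),(220,168),(180,230),(200,175),(200,185),(200,195),(200,203),(195,190),(190,190),(206,190),(210,190),(214,190)]: print(uv,q(*uv))
im=cv2.imread("pics/w8.png");cv2.imwrite("pics/w8z.png",cv2.resize(im[105:245,60:330],None,fx=2.9,fy=2.9,interpolation=cv2.INTER_CUBIC))
I={"position":np.zeros(3),"tool_rot":np.zeros(3)}
for u,v in [(258,241),(258,244),(258,248),(299,242),(299,246),(240,260),(265,246)]:print((u,v),(atdepth("wrist",(u,v),d[v,u],I)*1000).round(1))
```

```text
(292, 130) [-30.6  75.9 102.5]
(292, 140) [-23.1  75.9 103.1]
(292, 160) [ -7.5  76.2 102.1]
(292, 180) [  8.4  76.3 103.1]
(292, 200) [ 25.3  76.6 101.9]
(292, 220) [ 42.6  76.8 101.6]
(258, 164) [-2.8 48.6 92.4]
(220, 168) [ -2.3  20.2 109.2]
(180, 230) [ 54.7 -20.3  93. ]
(200, 175) [  4.    3.3 105. ]
(200, 185) [ 12.6   2.1 102.4]
(200, 195) [ 21.    1.5 102.2]
(200, 203) [ 27.8   1.1 102.3]
(195, 190) [ 16.2  -1.6 104.8]
(190, 190) [17.7 -7.4 98.3]
(206, 190) [ 16.8   6.7 102.5]
(210, 190) [17.6  9.2 99. ]
(214, 190) [18.4 11.8 95.5]
(258, 241) [ -8.3   8.8 -11.1]
(258, 244) [-12.2   8.7 -10.9]
(258, 248) [-19.    9.4 -10.5]
(299, 242) [-10.1   8.9  10.8]
(299, 246) [-15.7   9.   10.5]
(240, 260) [-84.1  33.9 -11.3]
(265, 246) [-15.3   8.9  -7.1]
```

View pics/w8z.png

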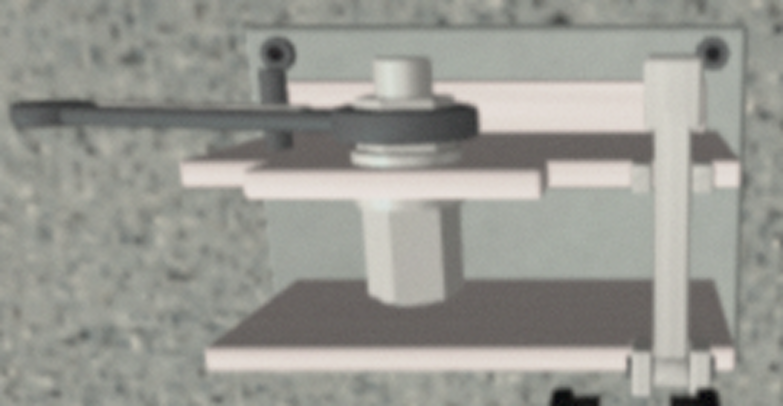

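Run:
```python
from h import *
st=get_state()
z=lambda u,v:(60+(u+.5)/2.9-.5,105+(v+.5)/2.9-.5)
for uv,h in [((545,196),110),((245,197),110),((545,170),110),((245,172),110),((183,185),92),((741,185),92),((207,348),92),((735,348),92),((207,370),92),((735,370),92)]: print(uv,h,tofx(onz("wrist",z(*uv),h/1000,st)).round(1))
```

```text
(545, 196) 110 [  0.9  41.6 110. ]
(245, 197) 110 [  1.2 -38.6 110. ]
(545, 170) 110 [ -6.1  41.7 110. ]
(245, 172) 110 [ -5.5 -37.8 110. ]
(183, 185) 92 [  0.9 -63.5  92. ]
(741, 185) 92 [ 0.9 95.9 92. ]
(207, 348) 92 [ 50.2 -62.8  92. ]
(735, 348) 92 [50.1 95.6 92. ]
(207, 370) 92 [ 57.2 -63.7  92. ]
(735, 370) 92 [57.2 95.8 92. ]
```

```bash
cat >> h.py <<'E'
OF=OF+RF@np.array([.001,.0015,0])
def gp(a,back=0,G=27,x=19): # TCP fixture target for grasp at lean a, standing back mm
    return fx(x,0+(G-back)*np.sin(a),90-(G-back)*np.cos(a))
E
python3 - <<'E'
from h import *
st=stat();turn(gripR(.24),st);print(tofx(gp(.24,75)));delta(gp(.24,75),st)
E
```

```text
t 9.35 fx [ 30.9  64.1 187.1] F(fix) [ 0.88 -0.18 -0.15] M [ 0.02 -0.01 -0.02] grip 20.7 q [-0.61  0.1   0.42  1.78 -0.05  1.27  1.43]
turn deg (tool axes) [ 0.08  0.01 -0.07]
turn deg (tool axes) [  0.07 -13.74  -0.08]
[ 19.         -11.40972607 136.62422279]
tool-axes shift cm [ 5.04  1.19 -7.55]
```

>>> jog_arm([
  [0,0,0,0,0.4,-2.5,4.8],
  [0,0,0,0,0.4,-2.5,4.8],
  [0,0,0,0,0.4,-2.5,4.8],
  [0,-7,0,0,0,0,4.8],
  [0,-6.7,0,0,0,0,4.8],
  [0,0,0,0,0,0,4.8],
])

```text
time: 10.1
position: [0.5243, 0.0129, 0.1872]
tool_rot: [-1.053, 1.02, 1.34]
ft_force: [0.3, 0.4, -0.3]
grip_width: 0.551
```

Run:
```python
from h import *
st=stat();turn(gripR(.24),st);delta(gp(.24,75),st);delta(gp(.24,0),st)
im,d=get_image("wrist");np.save("pics/w9.npy",d);cv2.imwrite("pics/w9.png",im[:,:,::-1])
```

```text
t 10.1 fx [ 19.2 -14.  187.2] F(fix) [ 0.35  0.44 -0.27] M [-0.3   0.04  0.03] grip 47.9 q [-0.42  0.1   0.55  1.81 -0.3   1.3   1.82]
turn deg (tool axes) [-0.28 13.64 -0.03]
turn deg (tool axes) [-0.28 -0.11  0.  ]
tool-axes shift cm [ 4.97  0.02 -0.94]
tool-axes shift cm [12.47  0.02 -0.92]
```

View pics/w9.png

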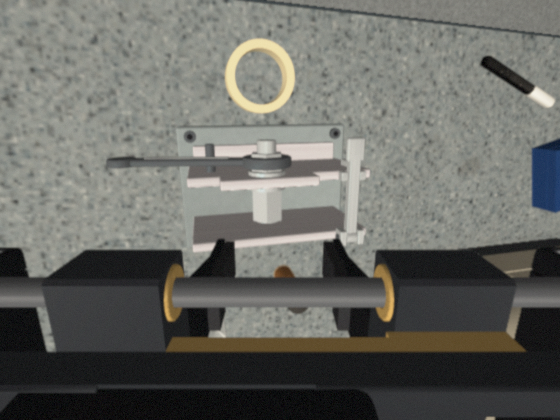

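>>> jog_arm([
  [0,0,0,2.5,0,-0.9,4.8],
  [0,0,0,2.5,0,0,4.8],
  [0,0,0,0,0,0,4.8],
])

```text
time: 10.52
position: [0.523, 0.0214, 0.1352]
tool_rot: [-1.057, 1.018, 1.35]
ft_force: [-0.3, -0.1, 0.0]
grip_width: 0.553
```

Run:
```python
from h import *
st=stat();turn(gripR(.24),st);delta(gp(.24,0),st)
im,d=get_image("wrist");np.save("pics/w10.npy",d);cv2.imwrite("pics/w10.png",im[:,:,::-1])
```

```text
t 10.53 fx [ 18.2  -5.5 135.2] F(fix) [-0.35 -0.06  0.05] M [-0.24  0.07  0.02] grip 48.1 q [-0.42  0.14  0.54  1.87 -0.33  1.21  1.86]
turn deg (tool axes) [ 0.27 13.67 -0.27]
turn deg (tool axes) [ 0.23 -0.09 -0.3 ]
tool-axes shift cm [ 7.22 -0.11 -0.53]
```

View pics/w10.png

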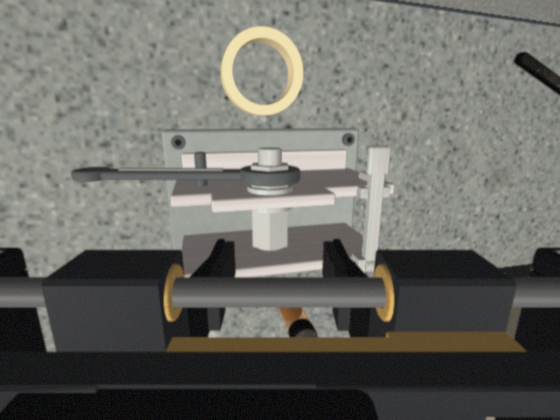

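>>> jog_arm([
  [0,0,0,1.5,0,-0.55,4.8],
  [0,0,0,2,0,0,4.8],
  [0,0,0,0,0,0,4.8],
])

```text
time: 10.95
position: [0.5231, 0.0223, 0.0995]
tool_rot: [-1.054, 1.019, 1.347]
ft_force: [-0.3, 0.9, -0.5]
grip_width: 0.552
```

Run:
```python
from h import *
st=stat();delta(gp(.24,0),st)
im,d=get_image("wrist");np.save("pics/w11.npy",d);cv2.imwrite("pics/w11.png",im[:,:,::-1])
cv2.imwrite("pics/w11z.png",cv2.resize(im[:,:,::-1][120:345,140:420],None,fx=2.6,fy=2.6,interpolation=cv2.INTER_CUBIC))
```

```text
t 10.95 fx [18.4 -4.6 99.5] F(fix) [-0.24  0.89 -0.49] M [-0.27 -0.02 -0.03] grip 48.0 q [-0.41  0.18  0.54  1.91 -0.36  1.14  1.89]
turn deg (tool axes) [ 0.05 13.7  -0.23]
tool-axes shift cm [ 3.73 -0.08  0.22]
```

View pics/w11z.png

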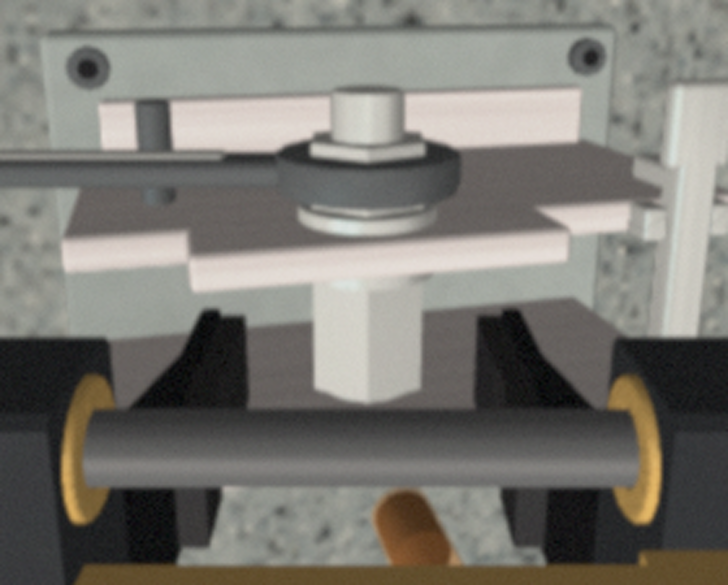

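>>> jog_arm([
  [0,0,0,1.0,0,0.2,4.8],
  [0,0,0,1.5,0,0,4.8],
  [0,0,0,1.2,0,0,4.8],
  [0,0,0,0,0,0,4.8],
])

```text
time: 11.5
position: [0.5232, 0.0328, 0.0646]
tool_rot: [-1.055, 1.018, 1.346]
ft_force: [-0.2, 0.7, -0.1]
grip_width: 0.552
```

Run:
```python
from h import *
st=stat();delta(gp(.24,0),st)
im,d=get_image("wrist");np.save("pics/w12.npy",d)
cv2.imwrite("pics/w12z.png",cv2.resize(im[:,:,::-1][120:345,140:420],None,fx=2.6,fy=2.6,interpolation=cv2.INTER_CUBIC))
```

```text
t 11.5 fx [18.9  5.9 64.6] F(fix) [-0.2   0.67 -0.15] M [-0.21  0.12  0.03] grip 48.0 q [-0.42  0.23  0.53  1.95 -0.4   1.07  1.92]
turn deg (tool axes) [ 0.06 13.69 -0.16]
tool-axes shift cm [ 0.1  -0.01  0.03]
```

View pics/w12z.png

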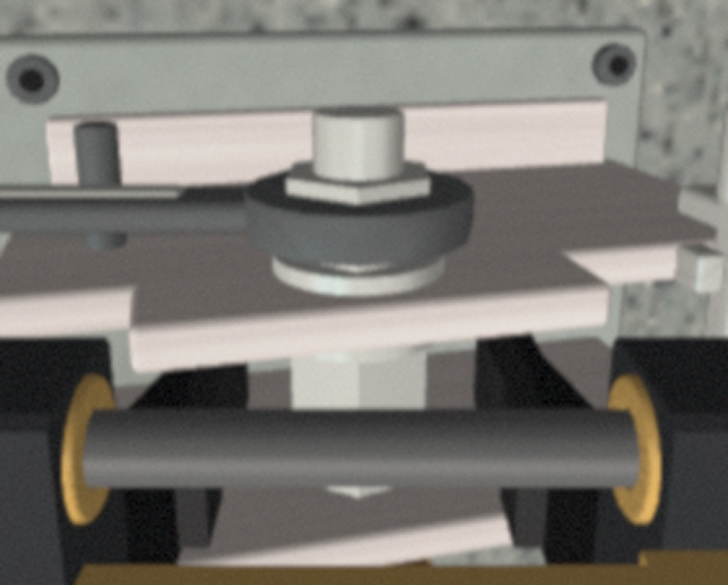

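>>> jog_arm([
  [0,0,0,0,0,0,2.9],
  [0,0,0,0,0,0,2.7],
  [0,0,0,0,0,0,2.5],
  [0,0,0,0,0,0,2.2],
  [0,0,0,0,0,0,1.8],
  [0,0,0,0,0,0,1.5],
  [0,0,0,0,0,0,1.5],
], squeeze=15)

```text
time: 12.42
position: [0.5245, 0.032, 0.0662]
tool_rot: [-1.056, 1.016, 1.343]
ft_force: [-1.1, -1.8, 1.1]
grip_width: 0.274
```

Run:
```python
from h import *
st=stat();delta(gp(.24,0),st)
```

```text
t 12.43 fx [20.1  5.1 66.2] F(fix) [-1.15 -1.73  1.05] M [-0.68 -0.   -0.03] grip 23.8 q [-0.42  0.23  0.53  1.94 -0.4   1.07  1.92]
turn deg (tool axes) [ 0.03 13.68  0.02]
tool-axes shift cm [0.27 0.11 0.08]
```

>>> jog_arm([
  [0,0,0,0,0,0,1.5],
  [0,2.3,0,0,0,-0.11,1.5],
  [0,2.3,0,0,0,-0.11,1.5],
  [0,2.3,0,0,0,-0.11,1.5],
  [0,0,0,0,0,0,1.5],
], squeeze=30)

```text
time: 13.05
position: [0.5247, 0.0291, 0.0657]
tool_rot: [-1.149, 1.104, 1.293]
ft_force: [0.7, -2.9, 1.9]
grip_width: 0.271
```

Run:
```python
from h import *
st=stat();delta(gp(.12,0),st)
im,d=get_image("wrist");np.save("pics/w13.npy",d)
cv2.imwrite("pics/w13z.png",cv2.resize(im[:,:,::-1][120:345,0:420],None,fx=1.9,fy=1.9,interpolation=cv2.INTER_CUBIC))
```

```text
t 13.05 fx [20.1  2.1 65.7] F(fix) [ 0.56 -2.95  1.87] M [-0.57  0.02 -0.  ] grip 23.6 q [-0.5   0.2   0.53  1.95 -0.26  1.04  1.76]
turn deg (tool axes) [0.1  6.77 0.02]
tool-axes shift cm [0.26 0.11 0.08]
```

View pics/w13z.png

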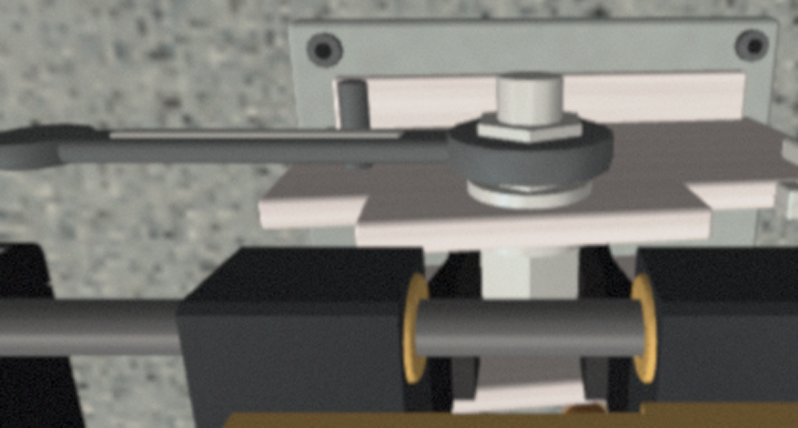

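Head turns with the gripper: the handle stays level in the wrist view and has come off the pin. Second half.

>>> jog_arm([
  [0,2.3,0,0,0,-0.11,1.5],
  [0,2.3,0,0,0,-0.11,1.5],
  [0,2.2,0,0,0,-0.1,1.5],
  [0,0,0,0,0,0,1.5],
  [0,0,0,0,0,0,1.5],
])

```text
time: 13.72
position: [0.5247, 0.0262, 0.0654]
tool_rot: [-1.236, 1.19, 1.238]
ft_force: [-1.7, -0.4, 5.0]
grip_width: 0.268
```

Run:
```python
from h import *
st=stat()
im,d=get_image("wrist");np.save("pics/w14.npy",d);cv2.imwrite("pics/w14.png",im[:,:,::-1])
im,d2=get_image("side");np.save("pics/s14.npy",d2);cv2.imwrite("pics/s14r.png",im[:,:,::-1]);cv2.imwrite("pics/s14.png",cv2.resize(im[:,:,::-1][180:310,220:370],None,fx=4,fy=4))
im,d2=get_image("top");np.save("pics/t14.npy",d2);cv2.imwrite("pics/t14.png",im[:,:,::-1])
```

```text
t 13.72 fx [20.1 -0.8 65.4] F(fix) [-1.71 -0.34  5.04] M [-0.12  0.18 -0.03] grip 23.3 q [-0.58  0.2   0.53  1.95 -0.12  1.02  1.61]
turn deg (tool axes) [0.   0.11 0.01]
```

View pics/w14.png

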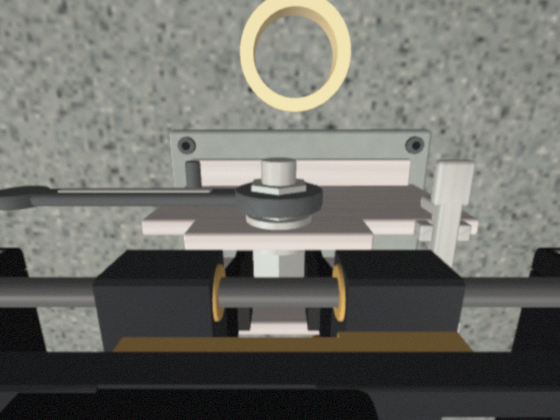

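View pics/s14.png

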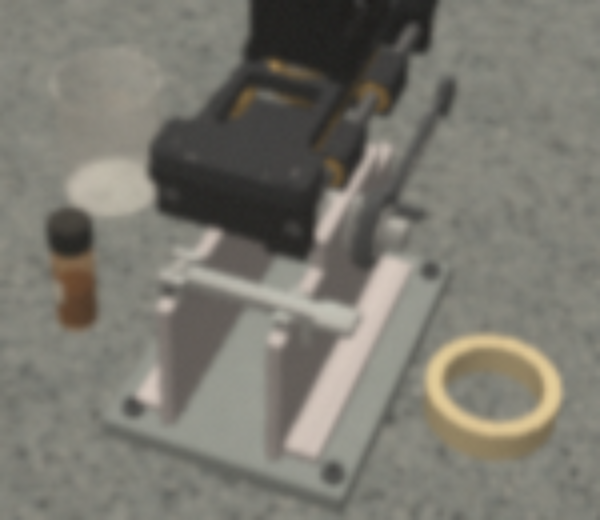

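View pics/t14.png

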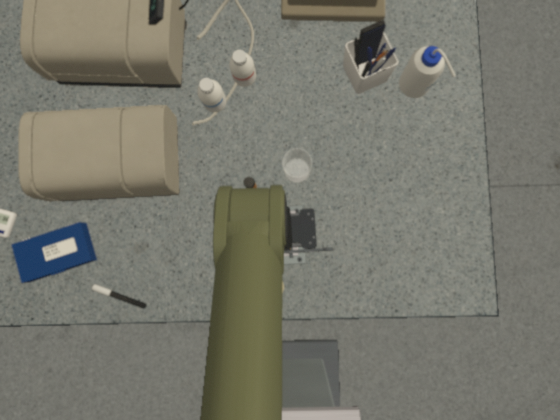

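Run:
```python
from h import *
st=get_state();d=np.load("pics/w14.npy")
P=[]
for u in range(50,215,4):
    p=None
    for v in range(186,200):
        q=tofx(atdepth("wrist",(u,v),d[v,u],st))
        if q[2]>70: p=q;vv=v;break
    if p is not None: P.append(np.r_[u,vv,p])
P=np.array(P);print(P[::4].round(1))
for k in (0,1,2):
    Q=[]
    for r in P: 
        u,v=int(r[0]),int(r[1])+k; Q.append(tofx(atdepth("wrist",(u,v),d[v,u],st)))
    Q=np.array(Q);print(k,np.polyfit(Q[:,1],Q[:,2],1).round(4),Q[:,0].mean().round(1))
```

```text
[[  50.   188.   -20.7 -110.    85.3]
 [  66.   187.   -21.7 -100.8   87.4]
 [  82.   187.   -21.9  -92.6   88.5]
 [  98.   187.   -21.8  -85.4   87.9]
 [ 114.   187.   -22.   -77.4   88.9]
 [ 130.   187.   -22.2  -69.5   90. ]
 [ 146.   187.   -21.8  -62.9   88. ]
 [ 162.   187.   -21.9  -55.1   88.9]
 [ 178.   187.   -21.8  -47.8   88.3]
 [ 194.   186.   -18.4  -45.    70.8]
 [ 210.   187.   -21.7  -33.    87.8]]
0 [  0.3748 115.8608] -22.3
1 [  0.2897 108.0486] -21.2
2 [8.50000e-03 9.24275e+01] -21.7
```

Run:
```python
from h import *
st=get_state();d=np.load("pics/w14.npy")
for v in range(186,210,2): print(v,[tuple(tofx(atdepth("wrist",(u,v),d[v,u],st)).round(0)[[0,2]].astype(int)) for u in (60,90,120,150,180,220)])
A=[]
for u in range(52,225):
  for v in range(189,207):
    q=tofx(atdepth("wrist",(u,v),d[v,u],st))
    if q[2]>93: A.append(q)
A=np.array(A);c,res,_,_=np.linalg.lstsq(np.c_[A[:,0]-A[:,0].mean(),A[:,1],np.ones(len(A))],A[:,2],rcond=None);r=A[:,2]-np.c_[A[:,0]-A[:,0].mean(),A[:,1],np.ones(len(A))]@c
print(len(A),c.round(4),r.std(),A.min(0),A.max(0))
```

```text
186 [(np.int64(-3), np.int64(1)), (np.int64(-3), np.int64(0)), (np.int64(-3), np.int64(1)), (np.int64(-3), np.int64(0)), (np.int64(-5), np.int64(12)), (np.int64(-7), np.int64(21))]
188 [(np.int64(-21), np.int64(85)), (np.int64(-22), np.int64(91)), (np.int64(-22), np.int64(90)), (np.int64(-22), np.int64(89)), (np.int64(-22), np.int64(91)), (np.int64(-21), np.int64(86))]
190 [(np.int64(-22), np.int64(93)), (np.int64(-22), np.int64(93)), (np.int64(-21), np.int64(92)), (np.int64(-21), np.int64(93)), (np.int64(-21), np.int64(92)), (np.int64(-21), np.int64(91))]
192 [(np.int64(-21), np.int64(94)), (np.int64(-20), np.int64(92)), (np.int64(-21), np.int64(94)), (np.int64(-21), np.int64(94)), (np.int64(-21), np.int64(95)), (np.int64(-21), np.int64(94))]
194 [(np.int64(-20), np.int64(95)), (np.int64(-20), np.int64(95)), (np.int64(-20), np.int64(96)), (np.int64(-20), np.int64(96)), (np.int64(-21), np.int64(97)), (np.int64(-20), np.int64(95))]
196 [(np.int64(-20), np.int64(97)), (np.int64(-20), np.int64(97)), (np.int64(-20), np.int64(97)), (np.int64(-19), np.int64(96)), (np.int64(-20), np.int64(9
[... 761 characters left out ...]
4(97)), (np.int64(-16), np.int64(96))]
206 [(np.int64(13), np.int64(0)), (np.int64(13), np.int64(1)), (np.int64(13), np.int64(0)), (np.int64(13), np.int64(1)), (np.int64(-7), np.int64(70)), (np.int64(-7), np.int64(71))]
208 [(np.int64(14), np.int64(1)), (np.int64(15), np.int64(0)), (np.int64(15), np.int64(0)), (np.int64(14), np.int64(0)), (np.int64(-7), np.int64(73)), (np.int64(-55), np.int64(236))]Traceback (most recent call last):
  File "<stdin>", line 7, in <module>
  File "h.py", line 16, in atdepth
    o,d=ray(name,uv,st);return o+d*dep
        ~~~^^^^^^^^^^^^
  File "h.py", line 5, in ray
    c=camera_info(name);K=c["intrinsics"];
ValueError: time passes only in moves, steps and waits
```

Run:
```python
from h import *
st=get_state();d=np.load("pics/w14.npy");c0=camera_info("wrist")
camera_info=lambda n:c0
import h;h.camera_info=camera_info
A=np.array([tofx(atdepth("wrist",(u,v),d[v,u],st)) for u in range(52,225,2) for v in range(197,204)])
M=np.c_[A[:,0]-A[:,0].mean(),A[:,1],np.ones(len(A))];c=np.linalg.lstsq(M,A[:,2],rcond=None)[0]
print(len(A),c.round(4),(A[:,2]-M@c).std())
# vertical front edge line check across u at fixed x in other stats
T=tool(st);print("tool x",T[:3,0].round(4),"tool z",T[:3,2].round(4))
B0=cv2.imread("pics/t14.png");
```

```text
609 [-3.12530e+00  1.31000e-02  9.81893e+01] 3.1353508089561095
tool x [ 3.0e-04  1.6e-03 -1.0e+00] tool z [-0.038   0.9993  0.0016]
```

Run:
```python
from h import *
import h
st=get_state();d=np.load("pics/w14.npy");c0=camera_info("wrist");h.camera_info=lambda n:c0
A=np.array([tofx(atdepth("wrist",(u,v),d[v,u],st)) for u in range(52,225,2) for v in range(197,205)])
A=A[abs(A[:,2]-97)<3];print(len(A))
p,cov=np.polyfit(A[:,1],A[:,2],1,cov=True);print(p,cov[0,0]**.5)
```

```text
694
[4.01710293e-03 9.71288761e+01] 0.0010288392699468402
```

>>> jog_arm([
  [0,0,0,0,0,0,1.5],
  [0,0,0,0,0,0,1.5],
  [0,0,0,0,0,0,1.5],
  [0,0,0,0,0,0,1.5],
])

```text
time: 14.38
position: [0.5248, 0.0263, 0.0654]
tool_rot: [-1.236, 1.19, 1.238]
ft_force: [-1.0, -1.5, 5.1]
grip_width: 0.272
```

Run:
```python
from h import *
import h
st=stat();im,d=get_image("wrist");c0=camera_info("wrist");h.camera_info=lambda n:c0
A=np.array([tofx(atdepth("wrist",(u,v),d[v,u],st)) for u in range(52,225,2) for v in range(197,205)])
A=A[abs(A[:,2]-97)<3];print(len(A),np.polyfit(A[:,1],A[:,2],1))
for uv in [(452,170),(452,185),(447,215),(447,240)]: print(uv,tofx(atdepth("wrist",uv,d[uv[1],uv[0]],st)).round(1))
s0=cv2.imread("pics/side0.png").astype(int);s=get_image("side")[0][:,:,::-1].astype(int)
for n,(a,b,c,e) in dict(beaker=(215,236,236,262),vial=(230,262,230,246),tape=(262,295,325,362)).items(): print(n,np.abs(s0-s)[a:b,c:e].mean().round(1))
```

```text
t 14.38 fx [20.1 -0.7 65.4] F(fix) [-1.04 -1.42  5.12] M [-0.16  0.11  0.03] grip 23.7 q [-0.58  0.2   0.53  1.95 -0.12  1.02  1.61]
turn deg (tool axes) [0.01 0.09 0.02]
689 [4.31073704e-03 9.71182363e+01]
(452, 170) [-31.9  72.4 100.9]
(452, 185) [-25.6  72.7 102. ]
(447, 215) [-12.1  72.8 101.5]
(447, 240) [ -0.2  74.8 101. ]
beaker 16.7
vial 5.5
tape 8.3
```

Run:
```python
import cv2
a=cv2.imread("pics/side0.png");b=cv2.imread("pics/s14r.png")
for n,(y0,y1,x0,x1) in dict(beaker=(190,234,230,256),vial=(230,264,228,248),tape=(260,298,322,364)).items():
    r=cv2.matchTemplate(b[y0-8:y1+8,x0-8:x1+8],a[y0:y1,x0:x1],cv2.TM_CCOEFF_NORMED);print(n,cv2.minMaxLoc(r)[1::2])
```

```text
beaker (0.9975822567939758, (8, 8))
vial (0.9990950226783752, (8, 8))
tape (0.9988152384757996, (8, 8))
```

All three bystanders are unmoved (zero-pixel shift). Handing in.

```bash
python3 -c "
from bench import *
print(close_job())"
```

```text
the job is handed in; nothing more can be done
None
```

The hook is closed in its catch, and the gripper is holding the bolt head with the spanner level and clear of its rest pin. I handed the job in at about 14.5 s on the clock.

**What I did**
- I pushed the hook's tab down until it met its stop at about 11 N. Then I gripped the hex head across its flats, with the tool leaning 0.24 rad to match its starting turn.
- I turned the head about the bolt axis until the tool stood upright, and it is still gripped at 30 N.

**Last checks**
- **Spanner:** the handle's top face has a slope of 0.004 rad and stands at about 97 mm, the level height.
- **Grip:** the opening is 23.7 mm on the 24 mm head, with a steady wrist force of about 5 N.
- **Hook:** the bar is level at 101–102 mm, lying in the catch.
- **Bystanders:** the beaker, vial and tape roll show no pixel shift in the side view against the first picture.

**What disagreed**
- **Fingertips:** they turned out to be about 8 mm behind the reported TCP, not 19 mm ahead of it. The first push therefore stopped with the hook at about 0.24 rad. I found this from wrist depth and the contact heights, pushed again, and used the corrected length for the grasp.
- **Fixture position:** the wrist camera put the fixture about 1 to 1.5 mm from where the top view did. I used the wrist camera's position.
- **Picture comparison:** a plain image difference flagged the beaker, vial and tape regions. The gripper is in the beaker's crop; I put the smaller vial and tape differences down to changed shading. The pattern match that followed showed nothing had moved.

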